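# Shut the junction box hatch and lock its quarter-turn latch

### The job

The fuse in the aluminium junction box has been changed: swing its grey hatch fully shut, push the red knob of its quarter-turn latch in through the slot hidden underneath, turn it a quarter turn clockwise and let it spring up into its locked detent. The slot does not always lie the same way, so feel for it with a light hand, and never force the latch. Leave the tools round the box where they are.

Things in the scene. Friction and masses are not known exactly. Their poses are not given: they have to be found in the camera images.
- junction_box: Cast aluminium box, open on top, 140 (x) x 150 (y) x 70 mm high, ribbed front and back; two orange cable entries stand 26 mm out of its right (-y) side. Fixed to the bench. Origin: centre of its underside; x points to the hatch's hinge (away from the robot at yaw 0), z up.
- hatch (a joint): Angle of the grey hatch, rad: 0 shut, grows as it opens. 130 (x) x 136 (y) x 4 mm, hinged along its far edge, on a line 62 mm along +x from the box's centre and 74.5 mm up. The hinge is stiff: the hatch stays where it is left; some 4 N down on its free edge swings it. Shut, its top face is 76.5 mm above the bench.
- hatch_edge (a point): Point on the hatch's top face, 5 mm in from the middle of its free (near) edge; x points across the hatch to the hinge, y along the edge, z out of the top face. The knob's axis stands 29 mm from it along +x, so press the hatch down near a corner, 50 to 55 mm to either side of this point, clear of the knob.
- knob_grip (a point): Centre of the wing of the red latch knob, on the knob's axis. Wing: 50 mm along this point's x, 12 mm thick along its y (grip it so), 22 mm high along its z (out of the hatch). Sprung up, hatch shut, it is 117 mm above the bench and 40.5 mm above the hatch. Below the wing: a spring 20 mm wide, a ferrule 2 mm high on the hatch. On the stem a cross bar, 26 x 6 mm, parallel to the wing.
- latch_push (a joint): How far the knob is pushed in, m; 0 sprung up. Spring: 4 N at 0 (less 0.8 N weight), 0.5 N more a mm. Hatch shut: at 0.001 the bar meets the slot plate unless it is in line with the slot (within 0.11 rad). From 0.0125 on, it is under the plate's lands and can be turned; at 0.0165 it meets the floor. The locked detent holds it at 0.010; let go half-turned it stays at 0.0125, in the slot back to 0.
- latch_knob (a joint): Angle of the knob on the hatch, rad, growing clockwise seen from above; at 0 the wing lies along the hatch's x. Starts from -0.5 to 0.5. The hidden slot lies somewhere from -0.45 to 0.45, differs from box to box and is not measured. Once through, the knob turns clockwise only: the detent is 1.57 past the slot, it takes the bar within 0.15 either way; the stop follows.
- receptacle: Steel receptacle inside the box, under the knob: a plate 3 mm thick with a 28 x 9 mm slot. Origin: centre of the plate's top face, on the knob's axis, 34 mm along -x from the box's centre and 62 mm up; its axes are the box's and do not tell how the slot lies. More than 60 N between bar and receptacle (pressing, or turning against the stop) would damage the latch.
- driver_mid (a point): Middle of a loose insulated screwdriver, 220 x 31 x 29 mm, with an orange handle and a red shaft, lying to the right of the box; leave it alone.
- ring_mid (a point): Middle of a loose black rubber seal ring, 68 mm across and 9 mm high, lying behind and to the left of the box; leave it alone.
- spanner_mid (a point): Middle of a loose steel spanner, 186 x 24 x 5 mm, lying to the left of the box; leave it alone.

How it is judged:
By the outcome, as a careful person would: the job done as asked, in the order asked, and still so for the second after the job is handed in, with the robot touching nothing.
It also fails if it takes over 54 s, if anything falls off the work surface, if the arm or the gripper's body presses on something with over 40 N, if the wrist force passes 120 N, or if a joint passes its speed limit or range.

### The arm

A 7-joint arm with a two-finger parallel gripper is mounted at the origin on a cart in front of the work surface, level with it; the furniture and walls round the work are solid. World frame = base frame: x ahead of the robot, y to its left, z up, the work surface at z = 0. Lengths are in mm, angles in rad, forces in N, time in s.
With the tool pointing down it reaches from about 400 to 850 mm from the base axis. Payload 4.5 kg.
Tool frame: the origin (TCP) lies on the centre line of the jaws, within the pads' length; the fingertips stand 25 mm ahead of it and the grasp point (between the pads) lies 6 mm ahead of it; x points along the fingers, y is the direction in which the jaws open and shut, and the axes are right-handed (so a half turn about x gives the same grasp; the last joint's range is limited). The gripper opens to 85 mm and grips with 20 to 120 N. Pads are 22 mm wide; open, the fingers measure 114 mm over their backs; the gripper's body (76 mm by 85 mm) begins 54 mm behind the grasp point. The pads swing forward as they close: fully open they stand 13 mm farther back than shut.
Start: joints at [-1.311, 0.689, -0.195, 1.565, 0.157, 0.902, -0.215], TCP at [139.907, 609.162, 256.317] pointing down, gripper open.
Joint ranges: [-3.01, 3.01], [-0.46, 2.08], [-1.47, 1.51], [0.13, 2.56], [-1, 4.14], [0.04, 2.09], [-2.66, 2.66]. Speed limits (rad/s): [2.57, 2.57, 3.14, 3.14, 3.14, 3.14, 3.14].

### API

Orientations are given as [roll, pitch, yaw] about the fixed x, y, z axes, in that order (R = Rz(yaw) Ry(pitch) Rx(roll)).
In Python, from bench import arm gives the robot as it stands. The module is installed in compiled form; this text tells all that it offers.
- The arm moves only by the tool send_rows, never from a script. Its argument "motion" is one flat list of numbers, 7 for each row, row after row: the turn, a rotation vector about the tool's x, y, z in rad, then the shift along the tool's x, y, z in m, then the opening, from 0 (shut) to 1 (fully open). In form: [ax, ay, az, x, y, z, fingers, ax, ay, az, x, y, z, fingers, ...]. A call has 1 to 12 rows; each row is the pose to reach, as a shift and turn from the pose measured when the call began, along the tool's axes at that moment; what a row does not reach only later rows make up. A row lasts 1/8 s, in which the tool goes at most 62.5 mm and 10.7 degrees, less where a joint would pass 70% of its speed; a pose out of reach is approached as far as the arm can. A call with a gripper value outside its range is refused whole. The fingers move at their own pace and stop on an object; the grip force is fixed at half the most. Time passes only in rows, so rows that repeat a pose let the fingers close. It gives the time, the measured TCP pose, the force and the opening at its end, in the units of the state.
- arm.observe(): the state, without advancing time (a new reading comes with each control period).
- arm.capture(name): name is "scene" or "top" or "wrist"; returns (picture, depth): 400x640x3 uint8, red, green, blue; 400x640 float32, mm along the optical axis (not along the pixel's ray), 0 where there is no reading.
- arm.camera_model(name): a dict with "mtx" (3x3 intrinsics, pixels), "distortion" ([k1, k2, p1, p2, k3] as OpenCV has them; the pictures are not rectified), "R" (3x3) and "t" (3): a world point X has camera coordinates R X + t. Camera axes: x right, y down, z forward; pixel columns grow to the right and rows downward; lengths in mm; the calibration is good to about 2 mm. A picture is of the moment at which its call begins: read the wrist's pose just before it. camera_model takes no time and is no camera call; for the wrist camera it gives the pose at the moment of the call.
- arm.sign_off(): hands the job in, once; it reports no verdict.
Trained networks look in the newest picture that a camera, given by its name, has taken for a name from the list of things; names that differ only in an ending like _2 or _b are one class to them, and where a whole thing is asked for, a point or a joint stands for the part that bears it (a point fixed in the world has none). Each returns a list of dicts, best first, with "conf" (0 to 1); they miss things now and then, are a little off and sometimes report something else, mostly with a low value. They report only what shows in the picture. A call takes as long as a camera call.
- arm.masks_of(camera, query): "mask" (400x640 bool, what is visible of it) and "extent" ([centre column, centre row, width, height] in pixels, round what is visible of it).
- arm.mark_of(camera, query): "centre" ([column, row] in pixels: a listed point, or the origin of a listed thing).
The state is a dict: "time_s": time; "joint_positions": joint angles; "qd": joint speeds; "joint_efforts": joint torques, N m; "tool_pos": TCP position; "tcp_rot": TCP orientation; "wrist_force": force on the tool from outside, world axes, zero at the start; "wrist_torque": the same for the moment, N m; "opening": finger opening in mm.
Only numpy, scipy, OpenCV 4.12 (cv2) and the standard library are available. Lean on these libraries where they do the work, as an engineer would, in place of code of your own. Each camera call takes 0.05 s, during which the arm holds its last target. There are 200 camera calls.

## Working session

There is one attempt and no reset: what is moved stays moved. The work goes in short steps, Python scripts to look and compute and a tool call to move; the robot and the scene stay as the last step left them, time stands still between calls to the robot, and variables do not carry over. Pictures are saved under pics/ and viewed, about 8 in all and at most 12, crops included, and the job is handed in when it is done.

Besides the shell and the picture viewer there is one more tool, called after "Call:" as name(argument=value, ...) on one line, values as JSON. send_rows: Moves the arm, as the interface text tells. Its arguments: {"type":"object","properties":{"motion":{"type":"array","items":{"type":"number"}}},"required":["motion"]}

```bash
mkdir -p pics; cat > h.py <<'E'
import numpy as np, cv2
from bench import arm
from scipy.spatial.transform import Rotation as Ro
def pix2w(cam,uv,depth=None,z=None,cm=None):
    m=cm or arm.camera_model(cam)
    K=np.array(m["mtx"],float);D=np.array(m["distortion"],float);R=np.array(m["R"]);t=np.array(m["t"]).ravel()
    uv=np.atleast_2d(np.array(uv,float))
    n=cv2.undistortPoints(uv.reshape(-1,1,2),K,D).reshape(-1,2)
    r=np.c_[n,np.ones(len(n))]
    if depth is not None: return (r*np.asarray(depth).reshape(-1,1)-t)@R
    C=-R.T@t; d=r@R; s=(np.asarray(z)-C[2])/d[:,2]
    return C+d*s.reshape(-1,1)
def save(n,p): cv2.imwrite(f"pics/{n}.png",p[:,:,::-1])
E
cat > a.py <<'E'
from h import *
s=arm.observe()
for k,v in s.items(): print(k,np.round(v,3))
ims=[]
for c in("top","scene"):
    p,d=arm.capture(c); ims.append(p); np.save(f"d_{c}.npy",d); np.save(f"p_{c}.npy",p)
    m=arm.camera_model(c); print(c,"campos",np.round(-np.array(m["R"]).T@np.array(m["t"]).ravel()),"fwd",np.round(np.array(m["R"])[2],2))
    for q in("junction_box","hatch_edge","knob_grip","receptacle","driver_mid","ring_mid","spanner_mid"):
        for r in arm.mark_of(c,q)[:2]:
            u=r["centre"]; dd=d[int(np.clip(u[1],0,399)),int(np.clip(u[0],0,639))]
            print(q,round(r["conf"],2),np.round(u),np.round(pix2w(c,u,depth=dd)[0]) )
save("a",np.vstack([i[:, :] for i in ims])[:, :][::1] if 0 else cv2.resize(np.vstack(ims),(480,600)))
save("top0",ims[0]);save("scene0",ims[1])
E
python3 a.py
```

```text
time_s 0.0
joint_positions [-1.311  0.69  -0.195  1.566  0.157  0.902 -0.215]
qd [-0.    -0.002  0.001 -0.001 -0.001  0.001  0.   ]
joint_efforts [ 1.0000e-03 -5.3961e+01 -1.2660e+00 -1.5854e+01  9.0000e-03  1.0000e-02
 -0.0000e+00]
tool_pos [139.832 608.536 255.465]
tcp_rot [-1.515  1.569 -1.74 ]
wrist_force [ 0.5   -0.382  0.001]
wrist_torque [-0.017  0.004 -0.024]
opening 85.332
top campos [ 4.100e+02 -1.000e+00  1.077e+03] fwd [ 0.15 -0.01 -0.99]
junction_box 0.87 [301. 225.] [489.  15. 177.]
hatch_edge 0.79 [292. 238.] [469.  32. 141.]
knob_grip 0.71 [300. 213.] [511.  17. 176.]
receptacle 0.67 [297. 238.] [468.  23. 145.]
driver_mid 0.92 [363. 247.] [ 460. -113.   14.]
ring_mid 0.94 [264. 142.] [686. 104.   2.]
spanner_mid 0.9 [250. 205.] [548. 131.  -0.]
spanner_mid 0.16 [297. 224.] [496.  24. 126.]
scene campos [  42. -464.  599.] fwd [ 0.59  0.54 -0.6 ]
junction_box 0.75 [283. 243.] [442. -37.  72.]
junction_box 0.47 [310. 189.] [685. 113.   1.]
hatch_edge 0.89 [264. 190.] [467.  36. 146.]
knob_grip 0.63 [289. 178.] [509.   7. 165.]
receptacle 0.66 [272. 224.] [477.  28.  61.]
driver_mid 0.74 [322. 282.] [ 469. -111.    0.]
driver_mid 0.34 [266. 192.] [466.  28. 145.]
ring_mid 0.57 [312. 190.] [686. 108.  -1.]
```

```bash
python3 - <<'E'
from h import *
a=np.load("p_top.npy")[90:330,190:430]; b=np.load("p_scene.npy")[110:350,170:410]
save("c1",cv2.resize(np.hstack([a,b]),None,fx=1.66,fy=1.66,interpolation=cv2.INTER_CUBIC))
E
```

```text
(no output)
```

View pics/c1.png

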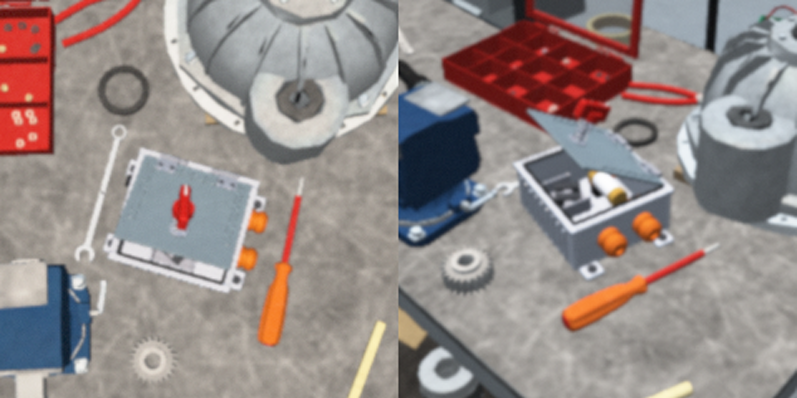

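The top view shows the box at crop (185,215), yaw about -0.3 and the hatch part open. The spanner is to its left, the driver to its right, and a motor behind it on the right. Next I'll fit the hatch plane and rectangle from depth.

```bash
cat > fit.py <<'E'
from h import *
for c in("top","scene"):
    p,d=arm.capture(c)
    r=arm.masks_of(c,"hatch"); k=arm.masks_of(c,"knob_grip")
    print(c,[(round(x["conf"],2),x["mask"].sum()) for x in r],[(round(x["conf"],2),x["mask"].sum(),np.round(x["extent"])) for x in k])
    m=r[0]["mask"]; 
    v,u=np.nonzero(cv2.erode(m.astype(np.uint8),np.ones((3,3)))*(d>0))
    P=pix2w(c,np.c_[u,v],depth=d[v,u])
    best=None;rng=np.random.default_rng(0)
    for _ in range(300):
        q=P[rng.choice(len(P),3,False)];n=np.cross(q[1]-q[0],q[2]-q[0]);n/=np.linalg.norm(n)+1e-9
        i=abs((P-q[0])@n)<3
        if best is None or i.sum()>best.sum(): best=i
    Q=P[best];c0=Q.mean(0);n=np.linalg.svd(Q-c0)[2][2];n*=np.sign(n[2])
    yaw=np.arctan2(-n[1],-n[0]) 
    ang=np.arccos(n[2]); print("n",np.round(n,3),"ang",ang,"yaw(x to hinge)",yaw, best.mean())
    # all mask pixels onto plane
    v,u=np.nonzero(m); M=arm.camera_model(c); K=M["mtx"]; R=np.array(M["R"]);t=np.array(M["t"]).ravel();C=-R.T@t
    dr=pix2w(c,np.c_[u,v],depth=np.ones(len(u)))-C
    S=C+dr*(((c0-C)@n)/(dr@n))[:,None]
    # rect in plane
    ey=np.array([-np.sin(yaw),np.cos(yaw),0]);ex=np.cross(ey,n)
    A=np.c_[(S-c0)@ex,(S-c0)@ey]
    rect=cv2.minAreaRect(A.astype(np.float32)); print("rect",rect)
    for b in cv2.boxPoints(rect): print(np.round(c0+b[0]*ex+b[1]*ey,1))
    if k:
        v,u=np.nonzero(k[0]["mask"]&(d>0));W=pix2w(c,np.c_[u,v],depth=d[v,u]);h=(W-c0)@n
        W=W[(h>15)&(h<70)];h=(W-c0)@n
        print("knob h",np.percentile(h,[5,50,95]))
        T=W[h>38] ; B=np.c_[(T-c0)@ex,(T-c0)@ey]; print("wing",len(T),cv2.minAreaRect(B.astype(np.float32)),np.round(T.mean(0)), "pca",np.linalg.svd(B-B.mean(0))[2][0])
E
python3 fit.py
```

```text
top [(0.61, np.int64(3745))] [(0.82, np.int64(271), array([300., 215.,  14.,  29.]))]
n [ 0.524 -0.141  0.84 ] ang 0.5734982160167609 yaw(x to hinge) 2.879307335193067 0.8861054471307894
rect ((-5.7854461669921875, -0.569061279296875), (137.74163818359375, 136.03675842285156), 0.6367173194885254)
[555.  -64.6  74. ]
[589.   67.1  74.8]
[476.9  95.6 149.6]
[442.9 -36.1 148.7]
knob h [33.05346834 48.95469006 52.90867095]
wing 214 ((28.077913284301758, -0.45243263244628906), (49.04246520996094, 23.707170486450195), 28.89681625366211) [511.  17. 172.] pca [0.973604   0.22824385]
scene [(0.96, np.int64(1605))] [(0.57, np.int64(239), array([287., 183.,  23.,  22.]))]
n [ 0.521 -0.135  0.843] ang 0.5680773846574307 yaw(x to hinge) 2.887432759050321 0.8089123867069486
rect ((-20.83636474609375, -62.481475830078125), (282.76666259765625, 160.36740112304688), 71.81532287597656)
[665.3 144.3  40.5]
[553.5 225.  122.4]
[414.  -16.3 169.9]
[525.7 -97.   87.9]
knob h [21.96012199 40.90907345 50.17659666]
wing 146 ((23.229522705078125, -5.519818305969238), (51.139156341552734, 13.723071098327637), 4.494320869445801) [508.  13. 170.] pca [-0.98975116 -0.14280281]
```

```bash
cat >> h.py <<'E'
YAW=-0.255; EX=np.array([np.cos(YAW),np.sin(YAW),0]); EY=np.array([-np.sin(YAW),np.cos(YAW),0])
def down(a):  # tool x down, tool y at world angle a
    y=np.array([np.cos(a),np.sin(a),0]);x=np.array([0,0,-1.]);return np.c_[x,y,np.cross(x,y)]
def cur():
    s=arm.observe();return np.array(s["tool_pos"]),Ro.from_euler("xyz",s["tcp_rot"]).as_matrix(),s
def row(p,a):
    p0,R,s=cur();return np.round(np.r_[Ro.from_matrix(R.T@down(a)).as_rotvec(),R.T@(np.array(p)-p0)/1000],4).tolist()
def st():
    p,R,s=cur();print("t",round(s["time_s"],2),"p",np.round(p,1),"yang",round(float(np.arctan2(R[1,1],R[0,1])),3),"tilt",np.round(R[:2,0],3),"F",np.round(s["wrist_force"],1),"T",np.round(s["wrist_torque"],2),"op",round(float(s["opening"]),1),"q",np.round(s["joint_positions"],2))
E
python3 - <<'E'
from h import *
st(); print(np.round(cur()[1],3))
d=np.load("d_top.npy");v,u=np.nonzero(d>0);P=pix2w("top",np.c_[u,v],depth=d[v,u])
for x in range(100,760,40):
    print(x,[int(P[(abs(P[:,0]-x)<20)&(abs(P[:,1]-y)<20),2].max(initial=-9)) for y in range(-240,680,40)])
E
```

```text
t 1.1 p [139.9 609.2 256.3] yang 1.345 tilt [0. 0.] F [-0.4  0.1  0.1] T [-0.   -0.01  0.05] op 85.4 q [-1.31  0.69 -0.19  1.57  0.16  0.9  -0.22]
[[ 0.     0.224  0.975]
 [ 0.     0.975 -0.224]
 [-1.     0.    -0.   ]]
100 [-9, -9, -9, -9, -9, -9, -9, -9, -9, -9, -9, -9, -9, -9, -9, -9, -9, -9, -9, -9, -9, -9, -9]
140 [-9, -9, 5, 3, 3, 4, 4, 5, 4, 6, 4, -9, -9, -9, -9, -9, -9, -9, -9, -9, -9, -9, -9]
180 [-9, -9, -9, -9, -9, -9, -9, -9, -9, -9, 77, 81, 23, -9, -9, -9, -9, -9, -9, -9, -9, -9, -9]
220 [-9, -9, -9, -9, -9, -9, -9, -9, -9, -9, 126, 109, 124, -9, -9, -9, -9, -9, -9, -9, -9, -9, -9]
260 [6, 19, 5, 6, 5, 6, 4, 5, 4, 5, 153, 154, 155, 4, 5, 4, 5, 5, 5, 3, 6, 6, 3]
300 [5, 19, 6, 7, 6, 6, 8, 32, 29, 20, 154, 153, 147, 7, 42, 55, 53, 53, 6, 5, 5, 7, 6]
340 [17, 18, 6, 19, 27, 6, 5, 32, 33, 27, 156, 155, 156, 5, 37, 54, 53, 54, 6, 7, 7, 6, 5]
380 [18, 12, 5, 30, 32, 6, 7, 27, 7, 41, 155, 155, 155, 38, 6, 5, 21, 18, 17, 17, 5, 5, 7]
420 [6, 7, 6, 28, 30, 76, 77, 72, 5, 40, 148, 149, 149, 42, 6, 5, 28, 36, 31, 27, 38, 6, 6]
460 [6, 5, 7, 24, 53, 149, 151, 149, 150, 73, 147, 147, 148, 6, 7, 32, 34, 35, 34, 22, 31, 10, 9]
500 [7, 6, 6, 17, 73, 129, 186, 185, 149, 70, 7, 6, 6, 6, 6, 6, 37, 42, 6, 5, 6, 10, 9]
540 [7, 6, 6, 16, 82, 103, 171, 165, 124, 8, 5, 6, 6, 5, 6, 5, 38, 43, 34, 32, 6, 8, 5]
580 [5, 6, 151, 153, 153, 82, 85, 92, 95, 9, 6, 44, 47, 47, 46, 45, 45, 45, 7, 6, 10, 29, 35]
620 [6, 40, 153, 157, 156, 149, 22, 8, 9, 9, 6, 47, 13, 38, 39, 37, 39, 45, 5, 6, 7, 10, 12]
660 [58, 146, 184, 188, 183, 175, 71, 6, 13, 15, 5, 45, 39, 39, 39, 39, 39, 44, 5, 7, 5, 6, 6]
700 [141, 195, 197, 207, 202, 193, 169, 59, 14, 16, 5, 45, 39, 39, 38, 38, 38, 44, 123, 123, 123, 123, 116]
740 [176, 198, 212, 214, 215, 206, 184, 61, 7, 12, 16, 45, 10, 38, 10, 38, 38, 44, 112, 74, 122, 142, 122]
```

```bash
python3 - <<'E'
from h import *
for p in [(270,480,270),(400,350,280),(430,170,280),(450,-20,270)]: print(row(p,1.316))
E
```

```text
[0.0291, -0.0, -0.0001, -0.0137, -0.0968, 0.1557]
[0.0291, -0.0, -0.0001, -0.0237, -0.1944, 0.3115]
[0.0291, -0.0, -0.0001, -0.0237, -0.3631, 0.381]
[0.0291, -0.0, -0.0001, -0.0137, -0.5438, 0.4431]
```

Call:
send_rows(motion=[0.01,0,0,-0.007,-0.033,0.052,0,0.02,0,0,-0.012,-0.066,0.104,0,0.029,0,0,-0.014,-0.097,0.156,0,0.029,0,0,-0.02,-0.13,0.21,0,0.029,0,0,-0.024,-0.162,0.262,0,0.029,0,0,-0.024,-0.194,0.311,0,0.029,0,0,-0.024,-0.25,0.335,0,0.029,0,0,-0.024,-0.306,0.358,0,0.029,0,0,-0.024,-0.363,0.381,0,0.029,0,0,-0.022,-0.42,0.4,0,0.029,0,0,-0.018,-0.48,0.42,0,0.029,0,0,-0.014,-0.538,0.442,0])

```text
time_s: 2.6
tool_pos: [450.4, -15.4, 270.6]
tcp_rot: [0.394, 1.57, 0.14]
wrist_force: [1.5, 1.1, 1.1]
opening: -0.1
```

```bash
python3 - <<'E'
from h import *
st()
p,d=arm.capture("wrist"); save("w1",p)
for q in("hatch_edge","knob_grip"):
    for r in arm.mark_of("wrist",q)[:2]:
        u=r["centre"];print(q,r["conf"],np.round(u),d[int(u[1]),int(u[0])],np.round(pix2w("wrist",u,depth=d[int(u[1]),int(u[0])])))
E
```

```text
t 2.6 p [450.4 -15.4 270.6] yang 1.317 tilt [0.001 0.   ] F [1.5 1.1 1.1] T [-0.01 -0.05 -0.01] op -0.1 q [ 0.11  0.45 -0.26  2.05  0.18  0.66  1.05]
hatch_edge 0.78 [381. 206.] 256.1136 [[467.  23. 145.]]
knob_grip 0.79 [382. 265.] 229.55319 [[499.  14. 183.]]
```

View pics/w1.png

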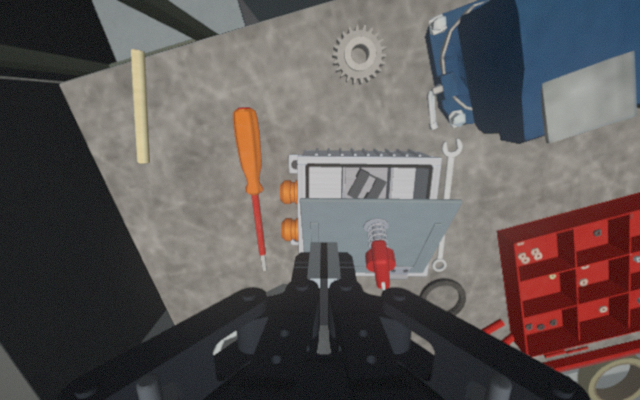

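The wrist view shows the hatch's free edge at row ~199, from column 300 to 462. The knob wing is at about (380,260) and the closed fingers at (325,255). I'll measure the edge and the box rim for the box pose.

```bash
python3 - <<'E'
from h import *
p,d=arm.capture("wrist"); cm=arm.camera_model("wrist")
import os
v,u=np.nonzero(d>0);P=pix2w("wrist",np.c_[u,v],depth=d[v,u],cm=cm)
r=arm.masks_of("wrist","hatch");print([(x["conf"],x["mask"].sum(),x["extent"]) for x in r])
I=r[0]["mask"][v,u];Q=P[I]
h=Q[(Q[:,2]>95)&(Q[:,2]<160)]
c0=np.median(h,0)
for _ in range(6):
    i=abs((h-c0)@n)<2 if _ else np.ones(len(h),bool)
    c0=h[i].mean(0);n=np.linalg.svd(h[i]-c0,full_matrices=False)[2][2];n*=np.sign(n[2])
print("n",n,"ang",np.arccos(n[2]),"yaw",np.arctan2(n[1],n[0]),i.mean())
yaw=np.arctan2(n[1],n[0]);ey=np.array([-np.sin(yaw),np.cos(yaw),0]);ex=np.cross(ey,n)
H=P[(abs((P-c0)@n)<3)&(np.linalg.norm(P-c0,axis=1)<130)];A=np.c_[(H-c0)@ex,(H-c0)@ey]
print(np.percentile(A,[0,1,99,100],axis=0))
e=A[:,0].min()
# free edge per lateral bin
for b in range(-60,70,20):
    s=A[abs(A[:,1]-b)<10]; 
    if len(s): print(b,s[:,0].min(),s[:,0].max())
ym=(np.percentile(A[:,1],.5)+np.percentile(A[:,1],99.5))/2
print("free mid",c0+np.percentile(A[:,0],.3)*ex+ym*ey)
# line where z =74.5+2cos
a=np.arccos(n[2]);s=(74.5+2*np.cos(a)-c0[2])/ex[2];hp=c0+s*ex+ym*ey; print("hinge top pt",hp,"len free->hinge",s-np.percentile(A[:,0],.3))
hp=hp-2*n; print("hinge",hp,"centre",hp-62*np.array([np.cos(yaw),np.sin(yaw),0]))
# rim points z 66..73 near edge of box
B=P[(P[:,2]>62)&(P[:,2]<74)&(abs(P[:,0]-510)<130)&(abs(P[:,1]-20)<110)];L=(B-[509,17,0]);print("rim x',y' ",np.percentile(np.c_[L@EX,L@EY],[.5,2,50,98,99.5],axis=0))
E
```

```text
[(0.59, np.int64(9574), [385.9, 242.7, 163.1, 94.0])]
n [ 0.52261725 -0.14117103  0.8407984 ] ang 0.5720399577350115 yaw -0.26382663883775126 0.9272681196147998
[[-36.4535996  -70.78854592]
 [-35.39823551 -69.12640382]
 [ 95.88193881  64.01421428]
 [105.55117087  73.20798766]]
-60 -35.90333686213403 47.32490604454042
-40 -36.215865795840315 46.92326285071311
-20 -36.26951295464349 104.73143944066634
0 -36.050567143765946 105.5511708658697
20 -36.03661319016586 104.96014258592335
40 -36.45359960409288 99.21364440132814
60 -36.20538762616184 104.56824728160642
free mid [461.79683766  34.56394354 148.45782859]
hinge top pt [570.16893006   5.29012959  76.1815968 ] len free->hinge 133.51149866532765
hinge [569.12369555   5.57247166  74.5       ] centre [509.26894821  21.7406262   74.5       ]
rim x',y'  [[-74.20370742 -71.02726552]
 [-74.01130518 -70.30638609]
 [-59.60449618   1.03298364]
 [ 64.88357725  79.31022559]
 [ 66.59031633  80.39587181]]
```

```bash
cat >> h.py <<'E'
C0=np.array([508,20.5,0.])
E
python3 - <<'E'
from h import *
for a in(.68,.6,.5,.4,.3,.2,.1,.04,0):
    p=C0+EX*(62-126*np.cos(a)+2*np.sin(a)+11)-EY*52+np.array([0,0,74.5+126*np.sin(a)+2+25]); print(a,np.round(p,1),row(p,1.316))
E
```

```text
0.68 [471.9 -23.8 180.7] [-0.0002, 0.0003, -0.0009, 0.0897, -0.005, 0.0236]
0.6 [466.  -22.3 172.6] [-0.0002, 0.0003, -0.0009, 0.0978, -0.005, 0.0174]
0.5 [459.5 -20.6 161.9] [-0.0002, 0.0003, -0.0009, 0.1085, -0.005, 0.0107]
0.4 [454.  -19.2 150.6] [-0.0002, 0.0003, -0.0009, 0.1199, -0.005, 0.005]
0.3 [449.6 -18.  138.7] [-0.0002, 0.0003, -0.0009, 0.1317, -0.005, 0.0005]
0.2 [446.4 -17.2 126.5] [-0.0002, 0.0003, -0.0009, 0.1439, -0.005, -0.0028]
0.1 [444.4 -16.7 114.1] [-0.0002, 0.0003, -0.0009, 0.1564, -0.005, -0.0049]
0.04 [443.8 -16.5 106.5] [-0.0002, 0.0003, -0.0009, 0.1639, -0.005, -0.0056]
0 [443.6 -16.4 101.5] [-0.0002, 0.0003, -0.0009, 0.1689, -0.005, -0.0057]
```

Call:
send_rows(motion=[0,0,0,0.045,-0.005,0.024,0,0,0,0,0.09,-0.005,0.024,0,0,0,0,0.098,-0.005,0.0175,0,0,0,0,0.103,-0.005,0.014,0,0,0,0,0.1085,-0.005,0.011,0,0,0,0,0.114,-0.005,0.008,0,0,0,0,0.12,-0.005,0.005,0,0,0,0,0.126,-0.005,0.0025,0,0,0,0,0.132,-0.005,0.0005,0])

```text
time_s: 3.98
tool_pos: [449.7, -17.9, 138.1]
tcp_rot: [1.057, 1.569, 0.802]
wrist_force: [0.2, 0.4, 1.8]
opening: 0.3
```

```bash
python3 - <<'E'
from h import *
st()
for a in(.2,.1,.05,0,-.02,-.04):
    p=C0+EX*(62-126*np.cos(a)+2*np.sin(a)+11)-EY*52+np.array([0,0,74.5+126*np.sin(a)+2+25]); print(a,np.round(p,1),row(p,1.316))
E
```

```text
t 3.98 p [449.7 -17.9 138.1] yang 1.316 tilt [0.001 0.001] F [0.2 0.4 1.8] T [ 0.24 -0.18 -0.02] op 0.3 q [ 0.02  0.69 -0.13  2.19  0.3   0.27  0.95]
0.2 [446.4 -17.2 126.5] [-0.0002, 0.0006, -0.0011, 0.0116, -0.0001, -0.0034]
0.1 [444.4 -16.7 114.1] [-0.0002, 0.0006, -0.0011, 0.024, -0.0001, -0.0055]
0.05 [443.8 -16.5 107.8] [-0.0002, 0.0006, -0.0011, 0.0303, -0.0001, -0.006]
0 [443.6 -16.4 101.5] [-0.0002, 0.0006, -0.0011, 0.0366, -0.0002, -0.0063]
-0.02 [443.6 -16.4  99. ] [-0.0002, 0.0006, -0.0011, 0.0391, -0.0002, -0.0063]
-0.04 [443.6 -16.5  96.5] [-0.0002, 0.0006, -0.0011, 0.0416, -0.0002, -0.0063]
```

Call:
send_rows(motion=[0,0,0,0.006,0,-0.002,0,0,0,0,0.012,0,-0.0035,0,0,0,0,0.018,0,-0.0045,0,0,0,0,0.024,0,-0.0055,0,0,0,0,0.03,0,-0.006,0,0,0,0,0.034,0,-0.0063,0,0,0,0,0.0365,0,-0.0063,0,0,0,0,0.0365,0,-0.0063,0])

```text
time_s: 4.97
tool_pos: [443.4, -16.4, 101.6]
tcp_rot: [1.28, 1.57, 1.025]
wrist_force: [0.1, 0.8, 1.9]
opening: 0.2
```

```bash
python3 - <<'E'
from h import *
st()
p,d=arm.capture("scene"); save("s2",cv2.resize(p[110:310,170:420],None,fx=2.4,fy=2.4,interpolation=cv2.INTER_CUBIC))
E
```

```text
t 4.97 p [443.4 -16.4 101.6] yang 1.316 tilt [0.    0.001] F [0.1 0.8 1.9] T [ 0.14 -0.12 -0.01] op 0.2 q [-0.02  0.77 -0.07  2.23  0.32  0.15  0.93]
```

View pics/s2.png

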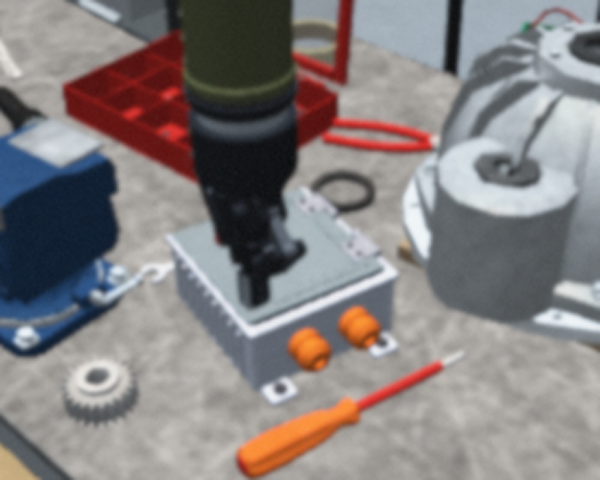

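The hatch looks nearly shut, with the finger on its right corner at (255,295). I'll press gently until the force rises.

Call:
send_rows(motion=[0,0,0,0.002,0,0,0,0,0,0,0.002,0,0,0])

```text
time_s: 5.28
tool_pos: [443.3, -16.4, 101.2]
tcp_rot: [0.459, 1.569, 0.204]
wrist_force: [-2.2, 1.5, 24.5]
opening: 0.1
```

Call:
send_rows(motion=[0,0,0,0.001,0,0,0,0,0,0,0.001,0,0,0])

```text
time_s: 5.52
tool_pos: [443.4, -16.4, 101.4]
tcp_rot: [0.338, 1.567, 0.083]
wrist_force: [-2.1, 1.9, 17.8]
opening: -0.4
```

Call:
send_rows(motion=[0,0,0,-0.05,0,0,0,0,0,0,-0.1,0,0,0,0,0,0,-0.14,-0.005,0,0,0,0,0,-0.14,-0.005,0,0])

```text
time_s: 6.02
tool_pos: [442.6, -22.0, 243.6]
tcp_rot: [0.234, 1.563, -0.022]
wrist_force: [0.1, 0.3, -0.7]
opening: -0.1
```

```bash
cat > knob.py <<'E'
from h import *
st()
def go(c):
    p,d=arm.capture(c);cm=arm.camera_model(c)
    v,u=np.nonzero(d>0);P=pix2w(c,np.c_[u,v],depth=d[v,u],cm=cm)
    L=P-C0; X=L@EX;Y=L@EY
    H=P[(X>-20)&(X<40)&(abs(Y)<50)&(P[:,2]>60)&(P[:,2]<100)];print(c,"hatch z",np.median(H[:,2]), "near edge z",np.median(P[(X>-66)&(X<-60)&(abs(Y)<50)&(P[:,2]>50),2]))
    f=lambda q,lo,hi:P[(P[:,2]>lo)&(P[:,2]<hi)&(np.hypot(X+34,Y)<40)]
    hsv=cv2.cvtColor(p,cv2.COLOR_RGB2HSV);red=((hsv[...,0]<8)|(hsv[...,0]>172))&(hsv[...,1]>130)
    I=red[v,u]&(np.hypot(X+34,Y)<45)&(P[:,2]>112)
    W=P[I];print("n",len(W),"z",np.percentile(W[:,2],[5,50,95]))
    # project all red pixels near onto top z=128
    J=red[v,u]&(np.hypot(X+34,Y)<50)&(P[:,2]>100)
    S=pix2w(c,np.c_[u[J],v[J]],z=128.,cm=cm)
    T=W[W[:,2]>np.percentile(W[:,2],95)-8][:,:2]
    for n,A in(("top",T),("red@128",S[:,:2])):
        (cx,cy),(w,h),_=rr=cv2.minAreaRect(A.astype(np.float32)); 
        m=A.mean(0);e=np.linalg.svd(A-m,full_matrices=False)[2][0];e*=np.sign(e[0])
        bp=cv2.boxPoints(rr);s1=bp[1]-bp[0];s2=bp[2]-bp[1];l=s1 if np.hypot(*s1)>np.hypot(*s2) else s2;l=l*np.sign(l[0])
        print(n,"rect c",round(cx,1),round(cy,1),"wh",round(w,1),round(h,1),"mean",np.round(m,1),"pca k",YAW-np.arctan2(e[1],e[0]),"rect k",YAW-np.arctan2(l[1],l[0]))
    for r in arm.mark_of(c,"knob_grip")[:1]: print("mark",r["conf"],pix2w(c,r["centre"],z=117.,cm=cm))
    # rim of box
    return p
for c in("wrist","top"):
    p=go(c)
    if c=="wrist": save("w2",p)
E
python3 knob.py
```

```text
t 6.03 p [442.6 -22.  243.6] yang 1.314 tilt [ 0.008 -0.   ] F [ 0.1  0.3 -0.7] T [ 0.01 -0.03 -0.01] op -0.1 q [ 0.12  0.48 -0.25  2.11  0.22  0.56  1.02]
wrist hatch z 75.56952091436642 near edge z 289.63894033397514
n 959 z [116.71976243 126.42462978 128.60949463]
top rect c 468.5 28.3 wh 15.8 52.9 mean [466.7  28. ] pca k -0.13123404974636851 rect k -0.05454719
red@128 rect c 578.6 92.2 wh 296.2 32.1 mean [476.2  32.1] pca k -0.7942268815292485 rect k -0.79533577
mark 0.56 [[473.06309608  26.67574843 117.        ]]
top hatch z 77.35528842884192 near edge z 607.7996532238942Traceback (most recent call last):
  File "knob.py", line 25, in <module>
    p=go(c)
  File "knob.py", line 11, in go
    W=P[I];print("n",len(W),"z",np.percentile(W[:,2],[5,50,95]))
                                ~~~~~~~~~~~~~^^^^^^^^^^^^^^^^^^
    return _quantile_unchecked(
        a, q, axis, out, overwrite_input, method, keepdims, weights)
    return _ureduce(a,
                    func=_quantile_ureduce_func,
    ...<5 lines>...
                    overwrite_input=overwrite_input,
                    method=method)
    r = func(a, **kwargs)
    result = _quantile(arr,
                       quantiles=q,
    ...<2 lines>...
                       out=out,
                       weights=wgt)
    slices_having_nans = np.isnan(arr[-1, ...])
                                  ~~~^^^^^^^^^
IndexError: index -1 is out of bounds for axis 0 with size 0
```

View pics/w2.png

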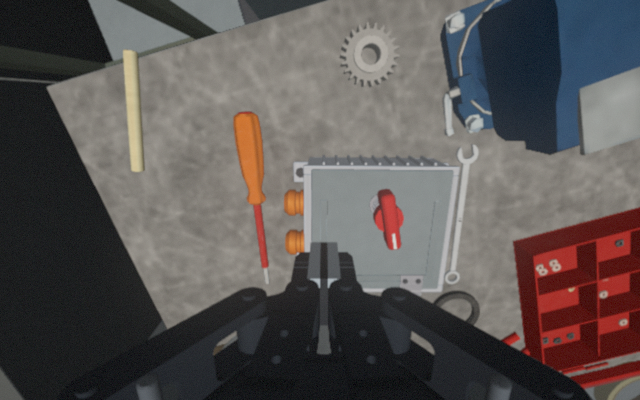

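The hatch is shut. The red wing runs from (386,190) to (396,248), with a white mark at its far end. I'll refit it on depth alone, since the colour test cut off the mark.

```bash
cat > knob2.py <<'E'
from h import *
def go():
    p,d=arm.capture("wrist");cm=arm.camera_model("wrist")
    v,u=np.nonzero(d>0);P=pix2w("wrist",np.c_[u,v],depth=d[v,u],cm=cm)
    L=P-C0; X=L@EX;Y=L@EY
    for lo in(119,122,124):
        A=P[(P[:,2]>lo)&(P[:,2]<133)&(np.hypot(X+34,Y)<40)]
        (cx,cy),(w,h),_=rr=cv2.minAreaRect(A[:,:2].astype(np.float32)); m=A[:,:2].mean(0);e=np.linalg.svd(A[:,:2]-m,full_matrices=False)[2][0];e*=np.sign(e[0])
        q=(A[:,:2]-m)@e; q2=(A[:,:2]-m)@[-e[1],e[0]]
        c=m+e*(np.percentile(q,1)+np.percentile(q,99))/2+np.array([-e[1],e[0]])*(np.percentile(q2,2)+np.percentile(q2,98))/2
        print(lo,len(A),"rect",np.round([cx,cy,w,h],1),"mid",np.round(c,1),"span",np.round([np.ptp(q),np.percentile(q2,98)-np.percentile(q2,2)],1),"pca k",round(YAW-np.arctan2(e[1],e[0]),3))
    B=(P[:,2]>70)&(P[:,2]<82)&(abs(X)<90)&(abs(Y)<95)
    print("hatch X'/Y'",np.percentile(X[B],[.3,1,99,99.7]),np.percentile(Y[B],[.3,1,99,99.7]),"z",np.median(P[B,2]))
    R=(P[:,2]>60)&(P[:,2]<70)&(abs(X)<90)&(abs(Y)<95);print("rim",np.percentile(X[R],[1,99]),np.percentile(Y[R],[1,99]))
    return p
if __name__=="__main__": go()
E
python3 knob2.py; python3 - <<'E'
from h import *
for k in(-.1,): print(row(C0-34*EX+[0,0,240],YAW+np.pi/2-k))
E
```

```text
119 938 rect [473.1  27.7  49.   22.4] mid [472.7  27.2] span [49.7 13.4] pca k -0.188
122 849 rect [473.2  28.   12.1  49.7] mid [472.9  27.7] span [49.7 11.4] pca k -0.19
124 819 rect [473.3  28.   12.1  49.5] mid [473.   27.8] span [49.5 11.3] pca k -0.191
hatch X'/Y' [-71.40784908 -70.44139038  58.47301987  64.02448357] [-76.44395894 -74.90788752  72.35674666  73.60865698] z 76.96816792724212
rim [-72.22448903  67.65918853] [-77.62674751  74.5789334 ]
[-0.0998, 0.0003, -0.0, 0.0002, 0.0576, 0.0206]
```

```bash
cat >> h.py <<'E'
K=np.array([473.0,27.8,0])
def ya(k): return YAW+np.pi/2-k
E
python3 - <<'E'
from h import *
for z in(200,133): print(row(K+[0,0,z],ya(-.19)))
E
```

```text
[-0.1898, 0.0003, -0.0, 0.0402, 0.0558, 0.0189]
[-0.1898, 0.0003, -0.0, 0.1072, 0.0558, 0.0189]
```

Call:
send_rows(motion=[-0.1,0,0,0.01,0.03,0.01,0.5,-0.19,0,0,0.025,0.0558,0.0189,0.5,-0.19,0,0,0.04,0.0558,0.0189,0.5,-0.19,0,0,0.065,0.0558,0.0189,0.5,-0.19,0,0,0.09,0.0558,0.0189,0.5,-0.19,0,0,0.1072,0.0558,0.0189,0.5,-0.19,0,0,0.1072,0.0558,0.0189,0.5])

```text
time_s: 7.1
tool_pos: [471.3, 27.9, 131.0]
tcp_rot: [-2.892, 1.566, -2.956]
wrist_force: [-0.9, -0.8, -1.1]
opening: 42.6
```

```bash
python3 - <<'E'
from h import *
st()
print(row(K+[0,0,133],ya(-.19)))
p,d=arm.capture("wrist");q,d=arm.capture("scene")
save("g1",np.hstack([cv2.resize(p[130:330,220:470],(400,320)),cv2.resize(q[130:280,200:387],(400,320),interpolation=cv2.INTER_CUBIC)]))
E
```

```text
t 7.1 p [471.3  27.9 131. ] yang 1.507 tilt [-0.005 -0.001] F [-0.9 -0.8 -1.1] T [-0.02 -0.02  0.02] op 42.6 q [-0.05  0.72 -0.18  2.12  0.37  0.33  0.97]
[0.001, -0.005, 0.0013, -0.0021, 0.0001, 0.0017]
```

View pics/g1.png

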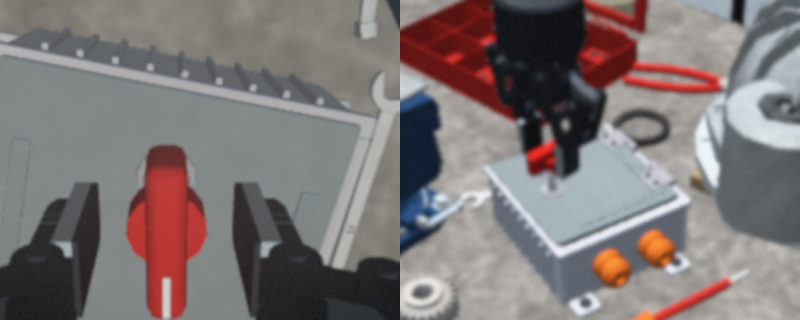

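The wing sits straight and centred between the open jaws (wrist crop, ~(165,235)). I'll correct the pose slightly and close.

Call:
send_rows(motion=[0.0,-0.005,0.001,-0.0025,0,0.0017,0.5,0.0,-0.005,0.001,-0.0025,0,0.0017,0,0.0,-0.005,0.001,-0.0025,0,0.0017,0,0.0,-0.005,0.001,-0.0025,0,0.0017,0,0.0,-0.005,0.001,-0.0025,0,0.0017,0])

```text
time_s: 7.82
tool_pos: [474.5, 27.7, 135.4]
tcp_rot: [0.14, 1.566, 0.076]
wrist_force: [0.8, -0.6, 2.7]
opening: 10.5
```

```bash
python3 - <<'E'
from h import *
st()
print(row(K+[0,0,133],ya(-.19)))
E
```

```text
t 7.83 p [474.5  27.7 135.4] yang 1.506 tilt [0.005 0.   ] F [ 0.8 -0.6  2.7] T [-0.22 -0.02  0.03] op 10.5 q [-0.04  0.71 -0.18  2.12  0.37  0.33  0.98]
[0.0004, 0.0045, -0.0006, 0.0024, -0.0, -0.0016]
```

```bash
python3 - <<'E'
from h import *
for i in range(5): st(); arm.capture("top")
E
```

```text
t 7.83 p [474.5  27.7 135.4] yang 1.506 tilt [0.005 0.   ] F [ 0.8 -0.6  2.7] T [-0.22 -0.02  0.03] op 10.5 q [-0.04  0.71 -0.18  2.12  0.37  0.33  0.98]
t 7.88 p [474.6  27.7 135.3] yang 1.506 tilt [0.004 0.   ] F [-0.3 -1.1  3.8] T [-0.17 -0.08  0.02] op 10.2 q [-0.04  0.71 -0.18  2.12  0.37  0.33  0.98]
t 7.92 p [474.5  27.7 135.3] yang 1.506 tilt [0.004 0.   ] F [ 0.6 -1.   3.6] T [-0.22 -0.08  0.01] op 10.6 q [-0.04  0.71 -0.18  2.12  0.37  0.33  0.98]
t 7.97 p [474.5  27.7 135.2] yang 1.506 tilt [0.004 0.   ] F [ 0.5 -0.9  3.9] T [-0.25 -0.14 -0.  ] op 10.4 q [-0.04  0.71 -0.18  2.12  0.37  0.33  0.98]
t 8.03 p [474.5  27.7 135.2] yang 1.506 tilt [0.004 0.   ] F [-0.  -1.1  3.7] T [-0.27 -0.09  0.  ] op 10.8 q [-0.04  0.71 -0.18  2.12  0.37  0.33  0.98]
```

Call:
send_rows(motion=[0,0.004,0,0.001,0,0,0,0,0.004,0,0.002,0,0,0,0,0.004,0,0.002,0,0,0])

```text
time_s: 8.45
tool_pos: [474.7, 27.7, 134.5]
tcp_rot: [0.222, 1.569, 0.158]
wrist_force: [-2.6, -0.2, 20.0]
opening: 10.2
```

```bash
python3 - <<'E'
from h import *
st()
E
```

```text
t 8.45 p [474.7  27.7 134.5] yang 1.506 tilt [0.002 0.   ] F [-2.6 -0.2 20. ] T [-0.23  0.5   0.02] op 10.2 q [-0.04  0.72 -0.18  2.12  0.37  0.34  0.98]
```

Call:
send_rows(motion=[0.04,0.002,0,0.0008,0,0,0,0.08,0.002,0,0.0008,0,0,0,0.08,0.002,0,0.0008,0,0,0])

```text
time_s: 8.82
tool_pos: [474.8, 27.7, 134.6]
tcp_rot: [0.333, 1.57, 0.189]
wrist_force: [-1.9, -0.4, 15.1]
opening: 10.4
```

```bash
python3 - <<'E'
from h import *
st()
E
```

```text
t 8.82 p [474.8  27.7 134.6] yang 1.426 tilt [0. 0.] F [-1.9 -0.4 15.1] T [-0.19  0.33  0.01] op 10.4 q [-0.05  0.72 -0.16  2.12  0.34  0.33  0.93]
```

Call:
send_rows(motion=[0.04,0,0,0.0009,0,0,0,0.08,0,0,0.0009,0,0,0,0.08,0,0,0.0009,0,0,0])

```text
time_s: 9.2
tool_pos: [474.8, 27.6, 134.5]
tcp_rot: [-0.141, 1.57, -0.366]
wrist_force: [-1.5, -0.7, 14.7]
opening: 10.3
```

Call:
send_rows(motion=[0.04,0,0,0.0009,0,0,0,0.08,0,0,0.0009,0,0,0,0.08,0,0,0.0009,0,0,0])

```text
time_s: 9.57
tool_pos: [474.7, 27.6, 134.5]
tcp_rot: [-0.134, 1.569, -0.439]
wrist_force: [-1.5, -1.5, 15.0]
opening: 10.5
```

Call:
send_rows(motion=[0.04,0,0,0.0009,0,0,0,0.08,0,0,0.0009,0,0,0,0.08,0,0,0.0009,0,0,0])

```text
time_s: 9.95
tool_pos: [474.7, 27.5, 134.4]
tcp_rot: [-0.119, 1.569, -0.505]
wrist_force: [-1.8, -1.0, 13.3]
opening: 10.4
```

Call:
send_rows(motion=[0.04,0,0,0.0009,0,0,0,0.08,0,0,0.0009,0,0,0,0.08,0,0,0.0009,0,0,0])

```text
time_s: 10.32
tool_pos: [474.6, 27.5, 134.2]
tcp_rot: [-0.019, 1.568, -0.485]
wrist_force: [-1.0, -1.4, 12.4]
opening: 10.2
```

Call:
send_rows(motion=[0.04,0,0,0.0011,0,0,0,0.08,0,0,0.0011,0,0,0,0.08,0,0,0.0011,0,0,0])

```text
time_s: 10.7
tool_pos: [474.6, 27.4, 133.2]
tcp_rot: [-0.014, 1.568, -0.561]
wrist_force: [-0.4, -0.8, 6.4]
opening: 10.3
```

The force fell and the tool reached its commanded depth, so the bar is probably in the slot. I'll push a little further to confirm.

Call:
send_rows(motion=[0,0,0,0.001,0,0,0,0,0,0,0.002,0,0,0,0,0,0,0.002,0,0,0])

```text
time_s: 11.08
tool_pos: [474.6, 27.4, 131.5]
tcp_rot: [0.013, 1.568, -0.535]
wrist_force: [0.4, -0.6, 8.2]
opening: 10.4
```

Call:
send_rows(motion=[0.03,0,0,0.0015,0,0,0,0.05,0,0,0.003,0,0,0,0.05,0,0,0.0045,0,0,0,0.05,0,0,0.0045,0,0,0])

```text
time_s: 11.58
tool_pos: [474.5, 27.4, 127.1]
tcp_rot: [0.034, 1.568, -0.564]
wrist_force: [-0.3, -0.5, 7.4]
opening: 10.7
```

```bash
python3 - <<'E'
from h import *
st()
E
```

```text
t 11.57 p [474.5  27.4 127.1] yang 0.973 tilt [ 0.002 -0.001] F [-0.3 -0.5  7.4] T [-0.19  0.04  0.06] op 10.7 q [-0.12  0.73 -0.06  2.13  0.15  0.29  0.67]
```

Call:
send_rows(motion=[0,0,0,0.0015,0,0,0,0,0,0,0.003,0,0,0,0,0,0,0.0045,0,0,0,0,0,0,0.006,0,0,0,0,0,0,0.006,0,0,0])

```text
time_s: 12.2
tool_pos: [474.5, 27.4, 121.5]
tcp_rot: [0.069, 1.568, -0.529]
wrist_force: [-1.3, -0.9, 10.8]
opening: 10.3
```

```bash
python3 - <<'E'
from h import *
st()
E
```

```text
t 12.2 p [474.5  27.4 121.5] yang 0.973 tilt [ 0.002 -0.001] F [-1.3 -0.9 10.8] T [-0.19  0.18  0.03] op 10.3 q [-0.12  0.74 -0.06  2.13  0.15  0.27  0.67]
```

Call:
send_rows(motion=[0.05,0,0,0.0006,0,0,0,0.12,0,0,0.0006,0,0,0,0.2,0,0,0.0006,0,0,0,0.3,0,0,0.0006,0,0,0,0.3,0,0,0.0006,0,0,0])

```text
time_s: 12.82
tool_pos: [474.4, 27.2, 121.3]
tcp_rot: [0.276, 1.568, -0.623]
wrist_force: [-0.7, -0.8, 11.6]
opening: 10.9
```

```bash
python3 - <<'E'
from h import *
st()
E
```

```text
t 12.82 p [474.4  27.2 121.3] yang 0.671 tilt [ 0.002 -0.002] F [-0.7 -0.8 11.6] T [-0.24  0.19 -0.  ] op 10.9 q [-0.15  0.74 -0.    2.13  0.01  0.27  0.5 ]
```

Call:
send_rows(motion=[0.1,0,0,0.0004,0,0,0,0.22,0,0,0.0004,0,0,0,0.34,0,0,0.0004,0,0,0,0.46,0,0,0.0004,0,0,0,0.58,0,0,0.0004,0,0,0,0.7,0,0,0.0004,0,0,0,0.82,0,0,0.0004,0,0,0,0.92,0,0,0.0004,0,0,0,1.0,0,0,0.0004,0,0,0,1.0,0,0,0.0004,0,0,0])

```text
time_s: 14.08
tool_pos: [473.7, 27.0, 121.3]
tcp_rot: [0.949, 1.569, -0.951]
wrist_force: [-2.1, -1.5, 10.2]
opening: 10.6
```

```bash
python3 - <<'E'
from h import *
st()
E
```

```text
t 14.07 p [473.7  27.  121.3] yang -0.33 tilt [ 0.001 -0.002] F [-2.1 -1.5 10.2] T [-0.28  0.44 -0.02] op 10.6 q [-0.26  0.75  0.18  2.14 -0.44  0.28 -0.04]
```

Call:
send_rows(motion=[0.06,0,0,0.0003,0,0,0,0.12,0,0,0.0003,0,0,0,0.18,0,0,0.0003,0,0,0,0.25,0,0,0.0003,0,0,0,0.25,0,0,0.0003,0,0,0])

```text
time_s: 14.7
tool_pos: [473.5, 27.0, 121.4]
tcp_rot: [1.231, 1.569, -0.92]
wrist_force: [-0.9, -0.4, 10.8]
opening: 10.0
```

```bash
python3 - <<'E'
from h import *
st()
E
```

```text
t 14.7 p [473.5  27.  121.4] yang -0.581 tilt [ 0.001 -0.001] F [-0.9 -0.4 10.8] T [-0.11  0.35 -0.03] op 10.0 q [-0.29  0.76  0.22  2.14 -0.55  0.3  -0.18]
```

Call:
send_rows(motion=[0,0,0,-0.001,0,0,0,0,0,0,-0.002,0,0,0,0,0,0,-0.003,0,0,0,0,0,0,-0.003,0,0,0])

```text
time_s: 15.2
tool_pos: [473.5, 27.1, 124.7]
tcp_rot: [1.424, 1.569, -0.728]
wrist_force: [0.5, -0.1, 8.7]
opening: 10.5
```

```bash
python3 - <<'E'
from h import *
st()
E
```

```text
t 15.2 p [473.5  27.1 124.7] yang -0.581 tilt [ 0.001 -0.001] F [ 0.5 -0.1  8.7] T [-0.14  0.19 -0.02] op 10.5 q [-0.3   0.75  0.23  2.14 -0.55  0.3  -0.18]
```

The push is now 10.8 mm and the spring load matches, so the bar has risen past the lands into the detent. I'll ease up the last bit and open.

Call:
send_rows(motion=[0,0,0,-0.0007,0,0,0,0,0,0,-0.0007,0,0,0,0,0,0,-0.0007,0,0,0.4,0,0,0,-0.0007,0,0,0.4,0,0,0,-0.0007,0,0,0.4,0,0,0,-0.0007,0,0,0.4])

```text
time_s: 15.95
tool_pos: [473.4, 27.1, 125.3]
tcp_rot: [1.271, 1.569, -0.881]
wrist_force: [-0.0, -0.1, 0.5]
opening: 34.4
```

```bash
python3 - <<'E'
from h import *
st()
E
```

```text
t 15.95 p [473.4  27.1 125.3] yang -0.581 tilt [ 0.001 -0.001] F [-0.  -0.1  0.5] T [ 0.02  0.02 -0.04] op 34.4 q [-0.3   0.75  0.23  2.14 -0.54  0.31 -0.18]
```

Call:
send_rows(motion=[0,0,0,-0.02,0,0,0.4,0,0,0,-0.06,0,0,0.4,0,0,0,-0.1,0,0,0.2,0,0,0,-0.12,0,0,0,0,0,0,-0.12,0,0,0])

```text
time_s: 16.58
tool_pos: [474.0, 27.4, 246.3]
tcp_rot: [1.972, 1.567, -0.179]
wrist_force: [0.9, 0.3, -1.1]
opening: -0.1
```

```bash
python3 - <<'E'
from h import *
st(); print(row([442,-22,244],1.316))
E
```

```text
t 16.57 p [474.   27.4 246.3] yang -0.58 tilt [ 0.004 -0.001] F [ 0.9  0.3 -1.1] T [0.01 0.04 0.02] op -0.1 q [-0.45  0.55  0.46  2.04 -0.41  0.63 -0.29]
[-1.8964, 0.0025, -0.0041, 0.0022, 0.0003, 0.0588]
```

Call:
send_rows(motion=[-0.17,0,0,0,0,0.01,0,-0.34,0,0,0,0,0.02,0,-0.51,0,0,0,0,0.03,0,-0.68,0,0,0,0,0.04,0,-0.85,0,0,0,0,0.05,0,-1.02,0,0,0,0,0.059,0,-1.19,0,0,0,0,0.059,0,-1.36,0,0,0.001,0,0.059,0,-1.53,0,0,0.001,0,0.059,0,-1.7,0,0,0.002,0,0.059,0,-1.87,0,0,0.002,0,0.059,0,-1.896,0,0,0.002,0,0.059,0])

```text
time_s: 18.08
tool_pos: [441.0, -21.9, 243.3]
tcp_rot: [0.419, 1.569, 0.164]
wrist_force: [0.0, 0.3, -0.6]
opening: -0.2
```

```bash
cat > fin.py <<'E'
from h import *
st()
p,d=arm.capture("wrist");cm=arm.camera_model("wrist");save("w3",p)
v,u=np.nonzero(d>0);P=pix2w("wrist",np.c_[u,v],depth=d[v,u],cm=cm);r=np.hypot(*(P[:,:2]-K[:2]).T)
A=P[(P[:,2]>110)&(P[:,2]<133)&(r<35)];A=A[A[:,2]>np.percentile(A[:,2],90)-4]
e=np.linalg.svd(A[:,:2]-A[:,:2].mean(0),full_matrices=False)[2][0];k=YAW-np.arctan2(e[1],e[0])
print("wing top z",np.percentile(A[:,2],[5,50,95]),"mean",A.mean(0),"k",k,k%np.pi)
X=(P-C0)@EX;Y=(P-C0)@EY
for a,b in((-66,-55),(-10,10),(30,50)):
    s=(X>a)&(X<b)&(abs(Y)>25)&(abs(Y)<55)&(P[:,2]>60)&(P[:,2]<110);print("hatch z",a,np.median(P[s,2]))
E
python3 fin.py
```

```text
t 18.07 p [441.  -21.9 243.3] yang 1.315 tilt [0.002 0.   ] F [ 0.   0.3 -0.6] T [-0.01  0.01  0.03] op -0.2 q [ 0.04  0.48 -0.14  2.11  0.12  0.55  1.13]
wing top z [116.63644167 118.69359835 119.94411914] mean [472.79422     27.15541552 118.55763704] k -1.2428706250338917 1.8987220285559014
hatch z -66 77.40098689475211
hatch z -10 77.51561319450045
hatch z 30 77.996368611352
```

View pics/w3.png

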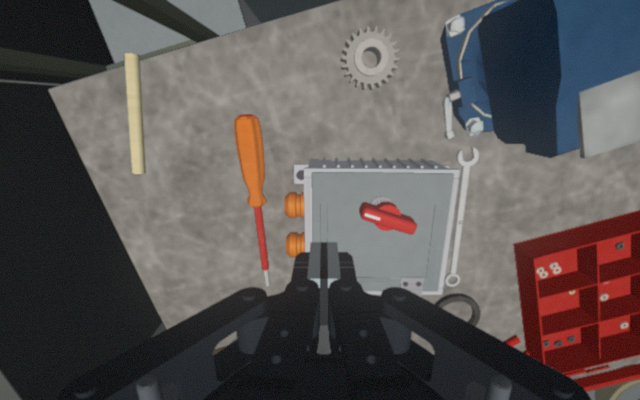

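The knob now lies crosswise at (388,217). Its wing top is at 118.7 mm, about 9.5 mm below sprung-up, which agrees with the 10 mm detent. The hatch is level and the tools are where they were. I'm handing in.

```bash
python3 -c "
from bench import arm
print(arm.sign_off())"
```

```text
the job is handed in; nothing more can be done
None
```

The hatch is shut and the latch is locked in its detent. I handed the job in at about 18 s of the 54 s allowed.

- **Hatch:** I pressed it shut at its right corner with about 24 N at most. Afterwards it measured level, at 77.4 to 78.0 mm over its length against a nominal 76.5 mm.
- **Latch:** I gripped the knob at -0.19 rad and swept clockwise under light pressure, at most 20 N at the wrist. It dropped into the slot at about 0.29 rad, and I estimate the slot lies at about 0.36 rad. I pushed it in about 14 mm, turned it to 1.90 rad, and let it rise past the lands to about 10 mm before releasing it.
- **Last checks, gripper clear:** The knob stands at 1.90 rad. Its wing top is at 118.7 mm, against 118 mm expected in the detent and 128 mm sprung up. The screwdriver and spanner look unmoved in the last wrist picture. The seal ring was partly hidden behind the gripper, but what showed looked unmoved.
- **Disagreements:** The early camera estimates of the box position differed by about 4 mm. The close-up wrist depth settled that before I gripped the knob. No final check failed.

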